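# Drive the stuck plug out of the mop-handle sleeve

### The job

A red plastic plug is stuck inside the upright steel sleeve held in the blue jig. Take the yellow-handled drift out of the wooden rack, push its shaft down through the sleeve so that the plug drops out of the bottom into the white tray, and go on down until the drift's shoulder meets the plastic seat ring hidden inside the sleeve; press it there for about half a second with about 15 N, never more than 30 N on ring or sleeve. Then let go, leave the drift standing in the sleeve and the plug in the tray, and leave the other things where they are.

Things in the scene. Friction and masses are not known exactly. Their poses are not given: they have to be found in the camera images.
- jig: fixed jig: blue base 150 x 150 x 8 mm; on it a white tray, 110 x 110 mm outside, rim 34 mm and inner floor 13 mm above the table; two dark posts at its y = +/-64 mm and a bridge along y, top 110 mm above the table, hold the sleeve upright over the tray. Origin: centre of underside, z up. Left or right of the rack, yaw within 0.5 rad
- sleeve: fixed upright steel sleeve, 84 mm long, 34 mm outside, open at both ends; bore 18 mm wide in its lower 42 mm, 24 mm above. Origin: on its axis at its lower end, 70 mm above the table; z up; rim 84 mm above the origin. In its lower 41 mm two sprung rubber shoes grip the plug with 5 to 20 N of drag; they leave 14 mm free, so the drift's 12 mm shaft passes ungripped
- seat: holder of the plastic seat ring hidden inside the sleeve. Its pose equals the sleeve's and does NOT show where the ring is: the ring's upper face lies anywhere from 46 to 70 mm above the sleeve's lower end (14 to 38 mm below the rim), different each time, and must be felt. Ring: hole 15 mm, outside 24 mm, firmly fixed, hard
- plug: red plastic plug, cylinder 16 mm across, 22 mm long, 20 g, stuck inside the sleeve out of sight, its underside 6 to 18 mm above the sleeve's lower end. Origin: centre of its underside, z along its axis. It lets go only when pushed wholly out of the sleeve's lower end, then falls into the tray
- drift: drift, 0.16 to 0.26 kg, in one of the rack's holes: steel shaft 12 mm across, 74 mm long, last 3 mm tapered; above it a steel land 20 mm across, 44 mm long, whose lower face is the shoulder that meets the seat ring; above that a yellow round handle 22 mm across, 44 mm long (44 to 88 mm above the shoulder). Origin: on the axis at the shoulder, z up
- drift_tip (a point): the lower tip of the drift's shaft, 74 mm below its origin
- rack: fixed light wooden rack, block 70 x 150 x 82 mm with two holes 16 mm wide at its own y = -40 and +40 mm, x = 0; the drift stands in one of them (shoulder on the block's top) and the awl in the other. Origin: centre of its underside, z up
- awl: awl with a dark wooden pear handle 26 mm across and 45 mm high and a brass collar, standing in the rack's other hole; leave it. Origin: on its axis at the collar's underside
- scrub_brush: bamboo scrub brush 140 x 44 x 38 mm lying on its bristles; leave it. Origin: centre of its underside
- grout_brush: black grout brush 180 mm long; leave it. Origin: underside, near its middle
- dustpan: grey handheld dustpan, pan 150 x 200 mm, 45 mm high; leave it. Origin: underside, near the pan's back wall
- shoehorn: stainless shoehorn 185 mm long lying flat; leave it. Origin: underside, near its middle
- trigger_bottle: translucent trigger bottle 72 mm across, 200 mm high, upright; leave it. Origin: centre of its underside
Mind the look-alikes: they are no part of the job. Leave any pink or turquoise look-alike of the jig alone.

How it is judged:
On the way, in this order (a step that is already met when the one before it is completed fails the run):
1. the drift's tip is inside the sleeve while the plug is still stuck in it (horizontal distance between drift_tip and sleeve below 0.007 m and z of drift_tip in the frame of sleeve below 0.074 m and z of plug in the frame of sleeve above 0 m), for 0.1 s.
2. the plug has come out below and the drift's shoulder is pressed on the seat ring with more than 8 N for 0.3 s (z of plug in the frame of sleeve below -0.025 m and contact force between drift and seat above 8 N), for 0.3 s.
At the end, for the whole second after the job is handed in: The drift stands released and at rest in the sleeve, its shoulder on the seat ring (43 to 72.5 mm above the sleeve's lower end), upright within 0.08 rad and within 6 mm of the sleeve's axis; the plug lies at rest in the white tray; all other things stand within 30 mm of where they were (z of drift in the frame of sleeve between 0.043 and 0.0725 m and horizontal distance between drift and sleeve below 0.006 m and angle between the z axis of drift and the z axis of sleeve, either way round below 0.08 rad and x of plug in the frame of jig between -0.055 and 0.055 m and y of plug in the frame of jig between -0.055 and 0.055 m and height (world z) of plug below 0.043 m and linear speed of drift below 0.02 m/s and linear speed of plug below 0.05 m/s); the robot touches nothing.
It fails at once if the drift bears on the sleeve or on its seat ring with more than 30 N (contact force between drift and sleeve above 30 N or contact force between drift and seat above 30 N).
It fails at once if a bystander is displaced by more than 30 mm (distance of any of awl, scrub_brush, grout_brush, dustpan, shoehorn, trigger_bottle from where it was at the start of the episode above 0.03 m).
It also fails if it takes over 56 s, if anything falls off the work surface, if the arm or the gripper's body presses on something with over 40 N, if the wrist force passes 120 N, or if a joint passes its speed limit or range.

### The arm

A 6-joint arm with a two-finger parallel gripper is mounted at the origin on the work surface. World frame = base frame: x ahead of the robot, y to its left, z up, the work surface at z = 0. Lengths are in m, angles in rad, forces in N, time in s.
With the tool pointing down it reaches from about 0.35 to 0.85 m from the base axis. Payload 8.1 kg.
Tool frame: the origin (TCP) lies at the very end of the fingers, on their centre line; the grasp point (between the pads) lies 19 mm behind it; z points along the fingers, y is the line along which they close (so a half turn about z gives the same grasp; the last joint's range is limited). The gripper opens to 93 mm and grips with 3 to 60 N. Pads are 15 mm wide; open, the fingers measure 128 mm over their backs; the gripper's body (75 mm by 188 mm) begins 65 mm behind the grasp point.
Start: joints at [1.215, 0.13, 1.488, -0, 1.523, -0.085], TCP at [0.16, 0.578, 0.219] pointing down, gripper open.
Joint ranges: [-2.96, 2.96], [-0.89, 2.26], [0.02, 2.5], [-1.34, 4.48], [0, 2.73], [-2.66, 2.66]. Speed limits (rad/s): [2.39, 2.39, 2.79, 3.14, 3.14, 3.14].

### API

Orientations are given as a rotation vector (axis times angle).
In Python, from plant import monitor, eyes, ticket gives the robot as it stands.
- The arm moves only by the tool arm_command, never from a script. Its argument "deltas" is a list that holds one entry, the list of rows, each a list of 6 numbers: the shift along the world's x, y, z in cm, then the turn, a rotation vector about the world's x, y, z in degrees. In form: [[[tx, ty, tz, rx, ry, rz], ...]]. A call has 1 to 12 rows; each row shifts and turns the commanded pose from where the row before left it; what a row does not reach is not made up. A row lasts 1/12 s, in which the tool goes at most 41.7 mm and 7.16 degrees, less where a joint would pass 70% of its speed; a pose out of reach is approached as far as the arm can. A call is refused whole if a number of a shift passes 4.17 or a number of a turn 7.16, either way. A call with a gripper value outside its range is refused whole. "gripper" is the opening, from -1 (shut) to 1 (fully open), set as the call begins (left out, the last holds). The fingers move at their own pace and stop on an object; "squeeze" is the grip in N (left out, the last holds). Time passes only in rows, so rows that do not move let the fingers close. It gives the time, the measured TCP pose, the force, the opening and the grip force at its end, in the units of the state.
- monitor.read_state(): the state, without advancing time (a new reading comes with each control period).
- eyes.read_camera(name): name is "side" or "top" or "wrist"; returns the picture (400x640x3 uint8, blue, green, red); there is no depth.
- eyes.camera_model(name): a dict with "fx", "fy", "cx", "cy" (pixels), "k1" (the pictures are not rectified: a ray, as slopes to the right and down, at radius r is drawn at 1 + k1 r^2 times it, then the intrinsics apply), "rvec" (rotation vector, rad) and "tvec" (3), from world to camera coordinates, as OpenCV has them. Camera axes: x right, y down, z forward; pixel columns grow to the right and rows downward; lengths in m; the calibration is good to about 2 mm. A picture is of the moment at which its call begins: read the wrist's pose just before it. camera_model takes no time and is no camera call; for the wrist camera it gives the pose at the moment of the call.
- ticket.close_job(): hands the job in; it is judged then, once.
The state is a dict: "t": time; "q": joint angles; "dq": joint speeds; "joint_torque": joint torques, N m; "tool_pos": TCP position; "orientation": TCP orientation; "force": force on the tool from outside, world axes, zero at the start; "wrist_torque": the same for the moment, N m; "opening": finger opening in m; "gripper_force": force on a finger pad.
Only numpy, scipy, OpenCV 4.12 (cv2) and the standard library are available. Lean on these libraries where they do the work, as an engineer would, in place of code of your own. Each camera call takes 0.05 s, during which the arm holds its last target. There are 200 camera calls.

## Working session

There is one attempt and no reset: what is moved stays moved. The work goes in short steps, Python scripts to look and compute and a tool call to move; the robot and the scene stay as the last step left them, time stands still between calls to the robot, and variables do not carry over. Pictures are saved under pics/ and viewed, at most 10 in all, crops included, and the job is handed in when it is done.

Besides the shell and the picture viewer there is one more tool, called as name(argument=value, ...) on one line, values as JSON. arm_command: Moves the arm, as the interface text tells. Its arguments: {"type":"object","properties":{"deltas":{"type":"array"},"gripper":{"type":"number"},"squeeze":{"type":"number"}},"required":["deltas"]}

```bash
mkdir -p pics; cat > h.py <<'E'
import numpy as np, cv2
from plant import monitor, eyes, ticket
def ray(m,u,v):
    x=(u-m["cx"])/m["fx"]; y=(v-m["cy"])/m["fy"]
    a,b=x,y
    for _ in range(20):
        s=1+m["k1"]*(a*a+b*b); a,b=x/s,y/s
    R=cv2.Rodrigues(np.array(m["rvec"],float))[0]; t=np.array(m["tvec"],float).ravel()
    return -R.T@t, R.T@np.array([a,b,1.])
def plane(m,u,v,z):
    o,d=ray(m,u,v); return o+d*(z-o[2])/d[2]
def proj(m,p):
    R=cv2.Rodrigues(np.array(m["rvec"],float))[0]; c=R@np.array(p,float)+np.array(m["tvec"],float).ravel()
    a,b=c[:2]/c[2]; s=1+m["k1"]*(a*a+b*b)
    return np.array([m["fx"]*a*s+m["cx"],m["fy"]*b*s+m["cy"]])
def tri(m1,p1,m2,p2):
    o1,d1=ray(m1,*p1);o2,d2=ray(m2,*p2)
    s=np.linalg.lstsq(np.c_[d1,-d2],o2-o1,rcond=None)[0]
    a,b=o1+s[0]*d1,o2+s[1]*d2
    return (a+b)/2,np.linalg.norm(a-b)
E
python3 - <<'E'
from h import *
print(monitor.read_state())
for n in("side","top"):
    m=eyes.camera_model(n);print(n,m, 'pos',ray(m,320,200)[0])
    cv2.imwrite(f"pics/{n}0.png",eyes.read_camera(n))
E
```

```text
{'t': 0.0, 'q': array([ 1.21457404e+00,  1.31146356e-01,  1.48925914e+00,  1.65711142e-05,
        1.52296318e+00, -8.54079919e-02]), 'dq': array([ 6.25107560e-04,  6.37800592e-04, -3.20624898e-04,  1.47604288e-03,
       -1.40101917e-03, -9.46139427e-05]), 'joint_torque': array([-3.11866033e-04, -5.59822190e+01, -4.91763926e+01,  7.66627654e-02,
        3.49953223e-02, -1.27782032e-04]), 'tool_pos': array([0.16029516, 0.57762354, 0.21760733]), 'orientation': array([-4.24041761e-01, -3.11243316e+00,  2.71599161e-03]), 'force': array([ 0.21602563,  0.07337699, -0.14514116]), 'wrist_torque': array([ 0.05459245, -0.01717768,  0.01116138]), 'gripper_force': 0.0, 'opening': 0.09285616804101672}
side {'fx': 423.6575625897365, 'fy': 423.6575625897365, 'cx': 323.67402157039834, 'cy': 201.41561130952016, 'k1': 0.016002728405170197, 'rvec': array([ 2.25947016, -0.16344418,  0.05729578]), 'tvec': array([-0.53817681,  0.10328305,  1.20605957])} pos [ 0.42652273 -0.92842963  0.84319519]
top {'fx': 413.80589784929185, 'fy': 413.80589784929185, 'cx': 316.80379720134135, 'cy': 199.68688614134194, 'k1': -0.007553770508717618, 'rvec': array([ 2.11360066, -2.16779914,  0.20398215]), 'tvec': array([-0.01595769,  0.54236955,  1.31946535])} pos [ 3.09933294e-01 -5.47663142e-04  1.39260520e+00]
```

View pics/top0.png

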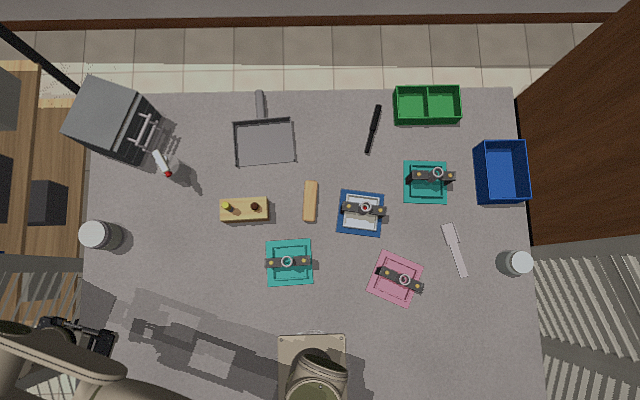

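View pics/side0.png

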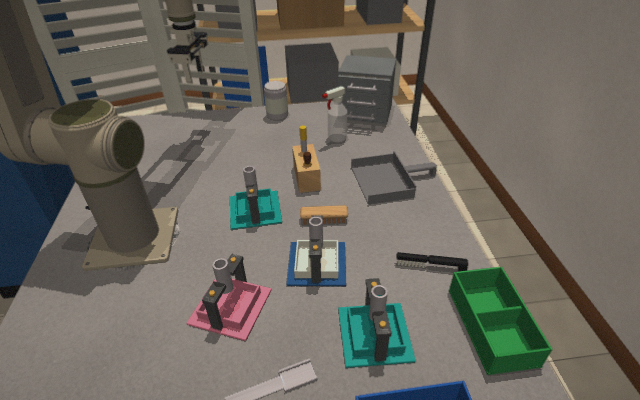

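The top view shows the rack at about (244,209), with the yellow drift at (228,207) and the awl at (255,207). The blue jig is at (361,211) with its sleeve at (365,207). Next I'll get rough positions from both views.

```bash
python3 - <<'E'
from h import *
T=cv2.imread("pics/top0.png");S=cv2.imread("pics/side0.png")
mt,ms,mw=[eyes.camera_model(n) for n in("top","side","wrist")]
def yel(I,box):
    x0,y0,x1,y1=box;h=cv2.cvtColor(I[y0:y1,x0:x1],cv2.COLOR_BGR2HSV)
    k=cv2.inRange(h,(22,150,90),(34,255,255))
    ys,xs=np.nonzero(k);print("yel",len(xs),xs.min()+x0,xs.max()+x0,ys.min()+y0,ys.max()+y0); return xs.mean()+x0,ys.mean()+y0
a=yel(T,(215,195,240,220));b=yel(S,(290,115,315,160));print(a,b,tri(mt,a,ms,b))
def blue(I,m,box,z):
    x0,y0,x1,y1=box;h=cv2.cvtColor(I[y0:y1,x0:x1],cv2.COLOR_BGR2HSV)
    k=cv2.inRange(h,(100,120,40),(122,255,255))
    r=cv2.minAreaRect(np.argwhere(k)[:,::-1].astype(np.float32)+[x0,y0] if 0 else (np.argwhere(k)[:,::-1]+[x0,y0]).astype(np.float32))
    c=[plane(m,*p,z) for p in cv2.boxPoints(r)];c=np.array(c);print("jig",c.mean(0),[np.linalg.norm(c[i]-c[i-1]) for i in range(4)],np.degrees(np.arctan2(*(c[1]-c[0])[1::-1])))
blue(T,mt,(325,180,395,245),.008)
print("sleeve rim",plane(mt,365.5,207,.154), "side tri",tri(mt,(365.5,207),ms,(316,222)))
# rack top
x0,y0,x1,y1=210,188,280,230;h=cv2.cvtColor(T[y0:y1,x0:x1],cv2.COLOR_BGR2HSV)
k=cv2.inRange(h,(10,60,150),(24,255,255));r=cv2.minAreaRect((np.argwhere(k)[:,::-1]+[x0,y0]).astype(np.float32))
c=np.array([plane(mt,*p,.082) for p in cv2.boxPoints(r)]);print("rack",c,c.mean(0))
o,d=ray(mw,mw["cx"],mw["cy"]);print("wrist",o,d,mw["fx"],monitor.read_state()["tool_pos"])
cv2.imwrite("pics/a.png",np.hstack([cv2.resize(T[180:245,205:285],None,fx=5,fy=5),cv2.resize(T[180:245,325:395],None,fx=5,fy=5)]))
E
```

```text
yel 4 225 228 206 208
yel 56 300 305 126 139
(np.float64(226.5), np.float64(207.25)) (np.float64(302.75), np.float64(131.58928571428572)) (array([0.50970148, 0.24594145, 0.15399612]), np.float64(0.006052230737645774))
jig [ 0.50027699 -0.17602982  0.008     ] [np.float64(0.1463872372125139), np.float64(0.14781070174744304), np.float64(0.14904697561781405), np.float64(0.14781661545764624)] -9.093750570794157
sleeve rim [ 0.49725662 -0.17453836  0.154     ] side tri (array([ 0.50026217, -0.17523447,  0.14883421]), np.float64(0.004401115025636968))
rack [[0.54650065 0.28571237 0.082     ]
 [0.55193765 0.13550004 0.082     ]
 [0.48219229 0.13187869 0.082     ]
 [0.47699643 0.28077713 0.082     ]] [0.51440675 0.20846706 0.082     ]
wrist [0.0867542  0.59728086 0.38443161] [ 0.26140141 -0.07377333 -0.96240677] 292.1880107954849 [0.16032286 0.57767086 0.21771002]
```

View pics/a.png

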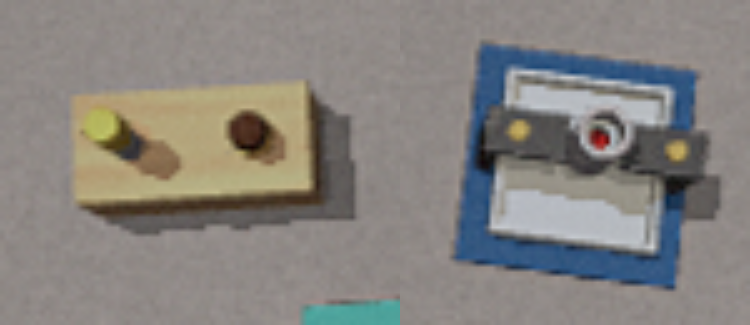

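The drift is near (0.511, 0.247) and the sleeve near (0.498, -0.175). The jig side lengths come out at about 147–149 mm and the rack at 150 x 70, so both match the sizes given. I'll move above the drift, with the fingers closing along x, and refine the position with the wrist camera.

arm_command(deltas=[[[2.5,-2.4,0.2,0,0,-5.5],[2.5,-2.4,0.2,0,0,-5.5],[2.5,-2.4,0.2,0,0,-5.5],[2.5,-2.4,0.2,0,0,-5.5],[2.5,-2.4,0.2,0,0,-5.5],[2.5,-2.4,0.2,0,0,-5.5],[2.5,-2.4,0.2,0,0,-5.5],[2.5,-2.4,0.2,0,0,-5.5],[2.5,-2.4,0.2,0,0,-5.5],[2.5,-2.4,0.2,0,0,-5.5],[2.5,-2.4,0.2,0,0,-5.5],[2.5,-2.4,0.2,0,0,-5.5]]], gripper=1)

```text
t: 1.1
tool_pos: [0.4612, 0.2886, 0.2423]
orientation: [-2.056, -2.375, 0.001]
force: [0.5, 0.5, 0.2]
opening: 0.0933
gripper_force: 0.0
```

arm_command(deltas=[[[2.5,-2.1,0,0,0,-4],[2.5,-2.1,0,0,0,-4],[0,0,0,0,0,0],[0,0,0,0,0,0],[0,0,0,0,0,0]]])

```text
t: 1.52
tool_pos: [0.51, 0.2482, 0.242]
orientation: [-2.211, -2.231, 0.002]
force: [0.4, -0.4, -0.2]
opening: 0.0928
gripper_force: 0.0
```

```bash
cat > w.py <<'E'
from h import *
import sys
s=monitor.read_state();m=eyes.camera_model("wrist");I=eyes.read_camera("wrist")
R=cv2.Rodrigues(s["orientation"])[0]
print(s["t"],s["tool_pos"],s["orientation"],"x",R[:,0],"y",R[:,1],"z",R[:,2],"F",s["force"],s["opening"],s["gripper_force"])
print("cam",ray(m,320,200)[0])
np.save(f"pics/{sys.argv[1]}.npy",dict(m),allow_pickle=True)
cv2.imwrite(f"pics/{sys.argv[1]}.png",I)
E
python3 w.py w1
```

```text
1.5167 [0.50999312 0.24818743 0.24204031] [-2.21100203e+00 -2.23052664e+00  1.58838831e-03] x [-8.79171047e-03  9.99961351e-01 -5.38202942e-05] y [ 0.99996041  0.00879163 -0.00137088] z [-1.37035115e-03 -6.58705199e-05 -9.99999059e-01] F [ 0.40634025 -0.35720539 -0.17664303] 0.09276382079495463 0.0
cam [0.50868361 0.32285991 0.40878813]
```

View pics/w1.png

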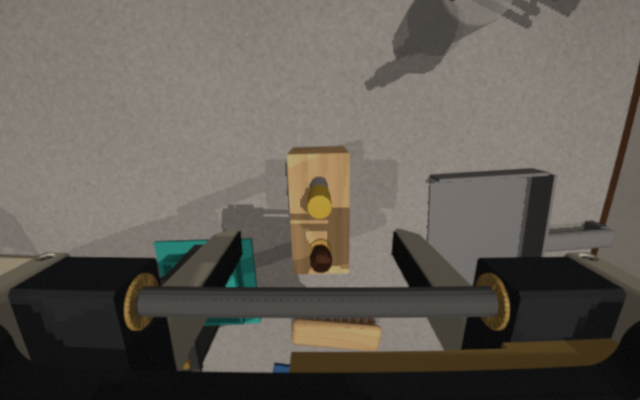

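In the wrist view the drift's yellow top is at about (319,204), the awl is at (320,259), and both fingers straddle the drift clear of the rack. I'll compute the top centre at z = 0.170.

```bash
python3 - <<'E'
from h import *
m=np.load("pics/w1.npy",allow_pickle=True).item();I=cv2.imread("pics/w1.png")
h=cv2.cvtColor(I,cv2.COLOR_BGR2HSV)
k=cv2.inRange(h,(20,140,60),(36,255,255));k[:170]=0;k[235:]=0;k[:,:295]=0;k[:,345:]=0
for y in range(180,222,3):
    x=np.nonzero(k[y])[0]
    if len(x):print(y,x.min(),x.max(),h[y,319])
ys,xs=np.nonzero(k)
mx=ys.max(); xc=np.median(xs); w=24
print(mx,xc,"bottom edge",plane(m,xc,mx+.5,.17))
for u,v in((319.5,205),(319.5,206)):print(plane(m,u,v,.17))
print("w mm",np.linalg.norm(plane(m,307,205,.17)-plane(m,331,205,.17)))
for y in(.237,.248,.259):print(proj(m,(.51,y,.17)))
E
```

```text
186 314 323 [ 21 186 103]
189 311 327 [ 21 189 105]
192 309 328 [ 21 190 106]
195 309 329 [ 23 178 132]
198 308 329 [ 23 170 177]
201 308 330 [ 23 173 177]
204 307 331 [ 23 174 177]
207 307 331 [ 22 176 177]
210 307 331 [ 22 177 177]
213 309 329 [ 22 177 177]
216 311 327 [ 22 175 176]
218 319.0 bottom edge [0.51125522 0.23696157 0.17      ]
[0.51154678 0.2492049  0.17      ]
[0.51155713 0.24830951 0.17      ]
w mm 0.020521797131187694
[317.55196625 218.4455795 ]
[317.67713728 206.32922808]
[317.80518979 193.91641956]
```

arm_command(deltas=[[[0.15,0,-2,0,0,0],[0,0,-2,0,0,0],[0,0,-2,0,0,0],[0,0,-2,0,0,0],[0,0,-2,0,0,0],[0,0,-1,0,0,0],[0,0,0,0,0,0],[0,0,0,0,0,0]]])

```text
t: 2.23
tool_pos: [0.5113, 0.2488, 0.1327]
orientation: [-2.21, -2.232, 0.001]
force: [-0.5, -0.5, 0.3]
opening: 0.0933
gripper_force: 0.0
```

arm_command(deltas=[[[0,0,0,0,0,0],[0,0,0,0,0,0],[0,0,0,0,0,0],[0,0,0,0,0,0],[0,0,0,0,0,0],[0,0,0,0,0,0],[0,0,0,0,0,0],[0,0,0,0,0,0]]], gripper=-1, squeeze=50)

```text
t: 2.9
tool_pos: [0.512, 0.2481, 0.1326]
orientation: [-2.212, -2.231, 0.0]
force: [-0.3, -0.5, 0.2]
opening: 0.0441
gripper_force: 0.0
```

arm_command(deltas=[[[0,0,0,0,0,0],[0,0,0,0,0,0],[0,0,0,0,0,0],[0,0,0,0,0,0],[0,0,0,0,0,0],[0,0,0,0,0,0],[0,0,0,0,0,0],[0,0,0,0,0,0]]])

```text
t: 3.57
tool_pos: [0.512, 0.2482, 0.1326]
orientation: [-2.212, -2.231, 0.0]
force: [1.9, -0.4, -1.0]
opening: 0.0213
gripper_force: 50.0
```

arm_command(deltas=[[[0,0,1,0,0,0],[0,0,2,0,0,0],[0,0,2,0,0,0],[0,0,2,0,0,0],[0,0,2,0,0,0],[0,0,2,0,0,0],[0,0,2,0,0,0],[0,0,2,0,0,0],[0,0,2,0,0,0],[0,-1,0,0,0,0],[0,-1,0,0,0,0],[0,-2,0,0,0,0]]])

```text
t: 4.57
tool_pos: [0.5114, 0.208, 0.3013]
orientation: [-2.21, -2.232, 0.002]
force: [0.5, 0.1, -2.0]
opening: 0.0211
gripper_force: 50.0
```

arm_command(deltas=[[[-0.1,-2,0,0,0,0],[-0.1,-2,0,0,0,0],[-0.1,-2,0,0,0,0],[-0.1,-2,0,0,0,0],[-0.1,-2,0,0,0,0],[-0.1,-2,0,0,0,0],[-0.1,-2,0,0,0,0],[-0.1,-2,0,0,0,0],[-0.1,-2,0,0,0,0],[-0.1,-2,0,0,0,0],[-0.1,-2,0,0,0,0],[-0.1,-2,0,0,0,0]]])

```text
t: 5.57
tool_pos: [0.4985, -0.0336, 0.3004]
orientation: [-2.211, -2.228, 0.003]
force: [-0.4, -0.7, -2.0]
opening: 0.0214
gripper_force: 50.0
```

arm_command(deltas=[[[0,-2,0,0,0,0],[0,-2,0,0,0,0],[0,-2,0,0,0,0],[0,-2,0,0,0,0],[0,-2,0,0,0,0],[0,-2,0,0,0,0],[0,-2,0,0,0,0],[0,-2,0,0,0,0],[0,-2,0,0,0,0],[0,-1.5,0,0,0,0],[0,-0.5,0,0,0,0],[0,0,0,0,0,0]]])

```text
t: 6.57
tool_pos: [0.499, -0.2329, 0.3013]
orientation: [-2.213, -2.227, 0.001]
force: [0.6, 1.0, -1.9]
opening: 0.0213
gripper_force: 50.0
```

arm_command(deltas=[[[0,0,0,0,0,0],[0,0,0,0,0,0]]])

```text
t: 6.73
tool_pos: [0.4999, -0.231, 0.3024]
orientation: [-2.211, -2.231, -0.0]
force: [-0.0, 0.7, -2.4]
opening: 0.0211
gripper_force: 50.0
```

```bash
python3 w.py w2; python3 -c "
from h import *
cv2.imwrite('pics/side2.png',eyes.read_camera('side'))"
```

```text
6.7333 [ 0.49992089 -0.23103494  0.30242411] [-2.21096468e+00 -2.23106004e+00 -3.15457697e-04] x [-9.04757977e-03  9.99958919e-01  5.49595401e-04] y [ 9.99959034e-01  9.04772473e-03 -2.61857894e-04] z [-2.66819725e-04  5.47203706e-04 -9.99999815e-01] F [-0.03032349  0.74707757 -2.38239428] 0.021123745364876753 49.998595118522644
cam [ 0.49840969 -0.15642433  0.46918452]
```

View pics/w2.png

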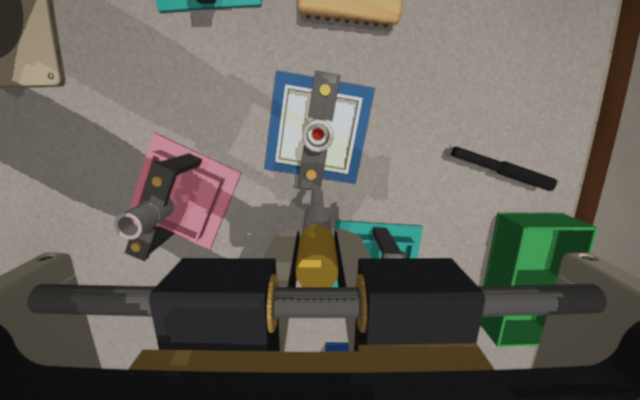

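The wrist view shows the sleeve rim at about (318,135), with the red plug visible inside, and the drift held with its shaft tip near (310,195). I'll crop in for precise pixels.

```bash
python3 - <<'E'
from h import *
m=np.load("pics/w2.npy",allow_pickle=True).item();I=cv2.imread("pics/w2.png")
g=cv2.cvtColor(I,cv2.COLOR_BGR2GRAY)
c=cv2.resize(I[105:255,275:355],None,fx=5,fy=5,interpolation=cv2.INTER_CUBIC)
a=c[:300];b=c[325:725]
cv2.imwrite("pics/c2.png",np.hstack([np.vstack([a,np.zeros((100,400,3),np.uint8)]),b]))
for p in((318,135),):print(plane(m,*p,.154))
for p in((325,89),(311.5,174.5)):print("bolt",plane(m,*p,.112))
h=cv2.cvtColor(I,cv2.COLOR_BGR2HSV);k=cv2.inRange(h,(100,120,40),(122,255,255));k[:60]=0;k[200:]=0;k[:,:255]=0;k[:,385:]=0
r=cv2.minAreaRect(np.argwhere(k)[:,::-1].astype(np.float32));q=np.array([plane(m,*p,.008) for p in cv2.boxPoints(r)]);print("jig",q.mean(0),[np.linalg.norm(q[i]-q[i-1]) for i in range(4)])
s=monitor.read_state()["tool_pos"]
for dz in(-.0506,-.1246):print("pred",proj(m,s+[0,0,dz]))
E
```

```text
[ 0.50005523 -0.17595582  0.154     ]
bolt [ 0.5078216  -0.12615236  0.112     ]
bolt [ 0.49270098 -0.22681556  0.112     ]
jig [ 0.49923653 -0.17617943  0.008     ] [np.float64(0.15764920280166378), np.float64(0.1461828916805805), np.float64(0.1454306393291108), np.float64(0.14809220667758813)]
pred [317.9545516  214.38141945]
pred [317.63695035 190.96945788]
```

View pics/c2.png

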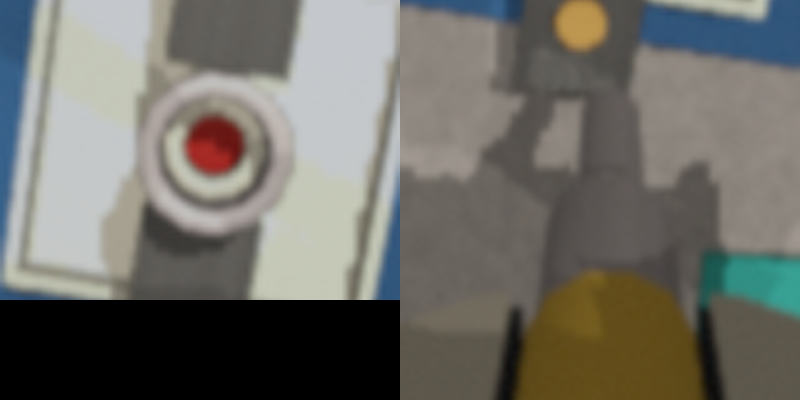

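The sleeve axis comes out at about (0.500, -0.176), and rim, bolts and jig centre all agree. The drift tip sits where the TCP predicts. I'll move over the sleeve and lower towards the rim.

arm_command(deltas=[[[0,1,0,0,0,0],[0,1.5,0,0,0,0],[0,1.5,0,0,0,0],[0,1,0,0,0,0],[0,0.5,0,0,0,0],[0,0,0,0,0,0],[0,0,-0.7,0,0,0],[0,0,-0.7,0,0,0],[0,0,0,0,0,0],[0,0,0,0,0,0]]])

```text
t: 7.67
tool_pos: [0.4994, -0.1771, 0.2873]
orientation: [-2.211, -2.229, 0.001]
force: [0.2, 0.7, -2.5]
opening: 0.0211
gripper_force: 50.0
```

```bash
python3 w.py w3; python3 - <<'E'
from h import *
I=cv2.imread("pics/w3.png");S=eyes.read_camera("side");T=eyes.read_camera("top")
m=np.load("pics/w3.npy",allow_pickle=True).item();s=monitor.read_state()["tool_pos"]
print(proj(m,s+[0,0,-.1246]),proj(m,(.5,-.176,.154)))
a=cv2.resize(I[120:240,280:360],None,fx=5,fy=5,interpolation=cv2.INTER_CUBIC)
b=cv2.resize(S[160:280,280:360],None,fx=5,fy=5,interpolation=cv2.INTER_CUBIC)
cv2.imwrite("pics/c3.png",np.hstack([a,b]))
E
```

```text
7.6667 [ 0.49938593 -0.17710244  0.28731883] [-2.21145952e+00 -2.22855431e+00  1.31114113e-03] x [-7.69937556e-03  9.99970011e-01  8.35034113e-04] y [ 0.99996834  0.00770104 -0.0020053 ] z [-2.01167200e-03  8.19568103e-04 -9.99997641e-01] F [ 0.18702083  0.68617084 -2.52163935] 0.021143020445211932 49.99856472015381
cam [ 0.49824634 -0.10257505  0.45411762]
[318.21372201 191.43680904] [318.23500044 187.9191913 ]
```

View pics/c3.png

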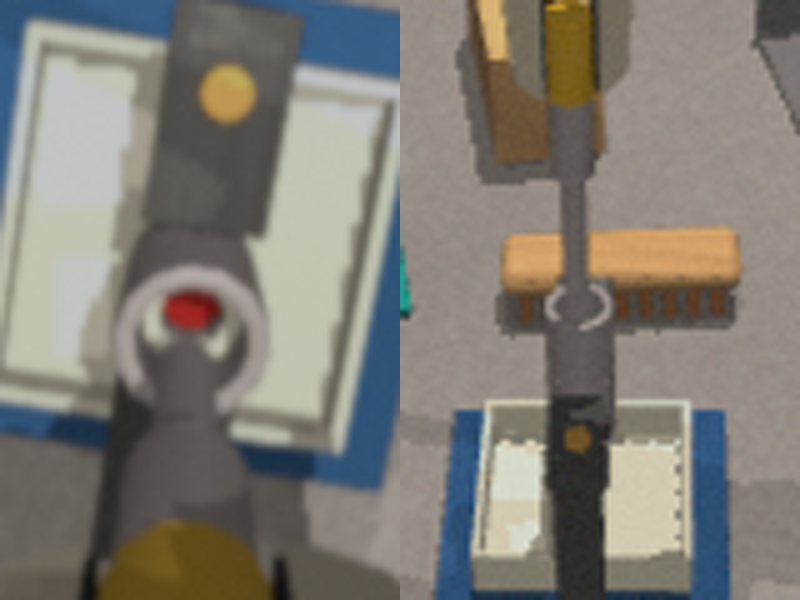

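The shaft is about 1 mm short in x and y relative to the rim centre. I'll correct that and insert the tip.

arm_command(deltas=[[[0.1,0.1,0,0,0,0],[0,0,0,0,0,0],[0,0,-0.4,0,0,0],[0,0,-0.4,0,0,0],[0,0,-0.4,0,0,0],[0,0,-0.4,0,0,0],[0,0,-0.3,0,0,0],[0,0,0,0,0,0],[0,0,0,0,0,0]]])

```text
t: 8.57
tool_pos: [0.5008, -0.1758, 0.2693]
orientation: [-2.212, -2.23, 0.0]
force: [-0.5, -0.2, -1.5]
opening: 0.0212
gripper_force: 50.0
```

arm_command(deltas=[[[0,0,-0.2,0,0,0],[0,0,-0.2,0,0,0],[0,0,-0.2,0,0,0],[0,0,0,0,0,0]]])

```text
t: 8.9
tool_pos: [0.5008, -0.1758, 0.2631]
orientation: [-2.212, -2.23, 0.0]
force: [0.8, 0.7, -1.8]
opening: 0.0213
gripper_force: 50.0
```

arm_command(deltas=[[[0,0,-0.2,0,0,0],[0,0,-0.2,0,0,0],[0,0,-0.2,0,0,0],[0,0,-0.2,0,0,0],[0,0,0,0,0,0]]])

```text
t: 9.32
tool_pos: [0.5008, -0.1757, 0.255]
orientation: [-2.211, -2.23, 0.0]
force: [-0.1, 0.3, -2.0]
opening: 0.0212
gripper_force: 50.0
```

arm_command(deltas=[[[0,0,-0.2,0,0,0],[0,0,-0.2,0,0,0],[0,0,-0.2,0,0,0],[0,0,-0.2,0,0,0],[0,0,0,0,0,0]]])

```text
t: 9.73
tool_pos: [0.5008, -0.1758, 0.247]
orientation: [-2.212, -2.23, 0.0]
force: [0.5, -0.1, -1.6]
opening: 0.0217
gripper_force: 50.0
```

arm_command(deltas=[[[0,0,-0.2,0,0,0],[0,0,-0.2,0,0,0],[0,0,-0.2,0,0,0],[0,0,-0.2,0,0,0],[0,0,0,0,0,0]]])

```text
t: 10.15
tool_pos: [0.5007, -0.1757, 0.239]
orientation: [-2.211, -2.23, 0.0]
force: [-0.0, -0.1, -2.6]
opening: 0.0215
gripper_force: 50.0
```

The tip has passed every possible ring height without contact. Now I'll push the plug.

arm_command(deltas=[[[0,0,-0.2,0,0,0],[0,0,-0.2,0,0,0],[0,0,-0.2,0,0,0],[0,0,-0.2,0,0,0],[0,0,-0.2,0,0,0],[0,0,-0.2,0,0,0],[0,0,-0.2,0,0,0],[0,0,-0.2,0,0,0]]])

```text
t: 10.82
tool_pos: [0.5017, -0.1763, 0.2256]
orientation: [2.21, 2.229, 0.001]
force: [-3.3, 1.6, 9.1]
opening: 0.0215
gripper_force: 50.0
```

arm_command(deltas=[[[0,0,-0.2,0,0,0],[0,0,-0.2,0,0,0],[0,0,-0.2,0,0,0],[0,0,-0.2,0,0,0],[0,0,-0.2,0,0,0],[0,0,-0.2,0,0,0]]])

```text
t: 11.32
tool_pos: [0.5017, -0.1763, 0.2136]
orientation: [2.21, 2.229, 0.001]
force: [-2.1, 0.9, 8.7]
opening: 0.0212
gripper_force: 50.0
```

arm_command(deltas=[[[0,0,-0.2,0,0,0],[0,0,-0.2,0,0,0],[0,0,-0.2,0,0,0],[0,0,-0.2,0,0,0],[0,0,-0.2,0,0,0],[0,0,0,0,0,0]]])

```text
t: 11.82
tool_pos: [0.5014, -0.1762, 0.2028]
orientation: [2.211, 2.23, 0.001]
force: [-1.8, -0.3, 3.5]
opening: 0.0214
gripper_force: 50.0
```

arm_command(deltas=[[[0,0,-0.2,0,0,0],[0,0,-0.2,0,0,0],[0,0,-0.2,0,0,0],[0,0,-0.2,0,0,0],[0,0,0,0,0,0],[0,0,0,0,0,0]]])

```text
t: 12.32
tool_pos: [0.5007, -0.1757, 0.1931]
orientation: [-2.211, -2.23, 0.0]
force: [0.6, -0.3, -2.4]
opening: 0.0213
gripper_force: 50.0
```

arm_command(deltas=[[[0,0,-0.1,0,0,0],[0,0,-0.1,0,0,0],[0,0,-0.1,0,0,0],[0,0,0,0,0,0]]])

```text
t: 12.65
tool_pos: [0.5008, -0.1758, 0.1902]
orientation: [-2.212, -2.23, 0.0]
force: [-0.4, -0.8, -2.9]
opening: 0.0215
gripper_force: 50.0
```

Force is back to baseline, so the plug is free. Now I'll feel for the ring in small steps.

arm_command(deltas=[[[0,0,-0.1,0,0,0],[0,0,-0.1,0,0,0],[0,0,-0.1,0,0,0]]])

```text
t: 12.9
tool_pos: [0.501, -0.1759, 0.1875]
orientation: [2.212, 2.231, 0.0]
force: [-0.3, -0.0, -2.5]
opening: 0.0213
gripper_force: 50.0
```

```bash
python3 - <<'E'
from h import *
for n in("top","side"):
    I=eyes.read_camera(n);m=eyes.camera_model(n);h=cv2.cvtColor(I,cv2.COLOR_BGR2HSV)
    k=cv2.inRange(h,(0,150,80),(6,255,255))|cv2.inRange(h,(174,150,80),(180,255,255))
    c=proj(m,(.5,-.176,.03));x,y=c.astype(int);q=np.argwhere(k[y-30:y+30,x-30:x+30])
    print(n,len(q)); 
    if len(q): v,u=q.mean(0)+[y-30,x-30];print(u,v,plane(m,u,v,.021))
E
```

```text
top 0
side 0
```

arm_command(deltas=[[[0,0,-0.1,0,0,0],[0,0,-0.1,0,0,0],[0,0,-0.1,0,0,0]]])

```text
t: 13.25
tool_pos: [0.501, -0.1759, 0.1846]
orientation: [2.212, 2.231, 0.0]
force: [0.2, -0.0, -2.2]
opening: 0.0212
gripper_force: 50.0
```

arm_command(deltas=[[[0,0,-0.1,0,0,0],[0,0,-0.1,0,0,0]]])

```text
t: 13.42
tool_pos: [0.5009, -0.1758, 0.1825]
orientation: [-2.212, -2.231, 0.0]
force: [0.1, 0.3, -2.1]
opening: 0.0212
gripper_force: 50.0
```

arm_command(deltas=[[[0,0,-0.1,0,0,0],[0,0,-0.1,0,0,0]]])

```text
t: 13.58
tool_pos: [0.501, -0.1758, 0.1805]
orientation: [-2.212, -2.231, 0.0]
force: [-0.3, 0.9, -1.9]
opening: 0.0214
gripper_force: 50.0
```

arm_command(deltas=[[[0,0,-0.1,0,0,0],[0,0,-0.1,0,0,0]]])

```text
t: 13.75
tool_pos: [0.501, -0.1758, 0.1786]
orientation: [2.212, 2.231, 0.0]
force: [0.2, -0.1, -1.1]
opening: 0.0212
gripper_force: 50.0
```

arm_command(deltas=[[[0,0,-0.1,0,0,0]]])

```text
t: 13.83
tool_pos: [0.5011, -0.1759, 0.1781]
orientation: [2.212, 2.231, 0.0]
force: [-3.0, 0.8, 7.4]
opening: 0.0213
gripper_force: 50.0
```

arm_command(deltas=[[[0,0,0,0,0,0]]])

```text
t: 13.92
tool_pos: [0.5011, -0.1759, 0.1781]
orientation: [2.212, 2.231, 0.0]
force: [-1.9, 0.9, 2.7]
opening: 0.0214
gripper_force: 50.0
```

I've made contact with the shoulder at about 57.5 mm, which is in the ring's range. Now I'll build up the press in steps.

arm_command(deltas=[[[0,0,-0.05,0,0,0],[0,0,0,0,0,0]]])

```text
t: 14.08
tool_pos: [0.5012, -0.176, 0.1781]
orientation: [2.212, 2.23, 0.0]
force: [-3.0, 1.2, 5.9]
opening: 0.0212
gripper_force: 50.0
```

arm_command(deltas=[[[0,0,-0.05,0,0,0],[0,0,0,0,0,0]]])

```text
t: 14.25
tool_pos: [0.5012, -0.176, 0.1781]
orientation: [2.211, 2.23, 0.0]
force: [-4.4, 1.2, 8.4]
opening: 0.0212
gripper_force: 50.0
```

arm_command(deltas=[[[0,0,-0.04,0,0,0],[0,0,-0.04,0,0,0],[0,0,0,0,0,0]]])

```text
t: 14.5
tool_pos: [0.5013, -0.1761, 0.178]
orientation: [2.211, 2.23, 0.001]
force: [-5.8, 2.1, 13.3]
opening: 0.0212
gripper_force: 50.0
```

arm_command(deltas=[[[0,0,0,0,0,0],[0,0,0,0,0,0],[0,0,0,0,0,0],[0,0,0,0,0,0],[0,0,0,0,0,0],[0,0,0,0,0,0]]])

```text
t: 15.0
tool_pos: [0.5013, -0.1761, 0.178]
orientation: [2.211, 2.23, 0.001]
force: [-6.4, 2.4, 13.9]
opening: 0.0215
gripper_force: 50.0
```

arm_command(deltas=[[[0,0,0.1,0,0,0],[0,0,0.1,0,0,0],[0,0,0,0,0,0]]])

```text
t: 15.25
tool_pos: [0.5012, -0.176, 0.1781]
orientation: [2.212, 2.23, 0.0]
force: [-0.8, 0.8, 2.2]
opening: 0.0215
gripper_force: 50.0
```

arm_command(deltas=[[[0,0,0,0,0,0],[0,0,0,0,0,0],[0,0,0,0,0,0],[0,0,0,0,0,0],[0,0,0,0,0,0],[0,0,0,0,0,0],[0,0,0,0,0,0],[0,0,0,0,0,0],[0,0,0,0,0,0],[0,0,0,0,0,0],[0,0,0,0,0,0],[0,0,0,0,0,0]]], gripper=0.6)

```text
t: 16.25
tool_pos: [0.501, -0.1759, 0.1779]
orientation: [-2.212, -2.231, -0.0]
force: [-0.6, 0.1, 1.3]
opening: 0.074
gripper_force: 0.0
```

arm_command(deltas=[[[0,0,0.5,0,0,0],[0,0,1,0,0,0],[0,0,1.5,0,0,0],[0,0,1.5,0,0,0],[0,0,1.5,0,0,0],[0,0,1.5,0,0,0],[0,0,1.5,0,0,0],[0,-1.5,0,0,0,0],[0,-1.5,0,0,0,0],[0,-1.5,0,0,0,0],[0,-1.5,0,0,0,0],[0,0,0,0,0,0]]])

```text
t: 17.25
tool_pos: [0.5002, -0.2388, 0.267]
orientation: [-2.214, -2.227, 0.002]
force: [-0.2, -0.3, -0.1]
opening: 0.0744
gripper_force: 0.0
```

```bash
python3 w.py w4; python3 - <<'E'
from h import *
I=cv2.imread("pics/w4.png");S=eyes.read_camera("side")
m=np.load("pics/w4.npy",allow_pickle=True).item()
x,y=proj(m,(.5,-.176,.15)).astype(int);print(x,y);x=max(x,60);y=max(y,75)
a=cv2.resize(I[y-75:y+75,x-50:x+50],(400,600));b=cv2.resize(S[170:290,280:360],(400,600),interpolation=cv2.INTER_CUBIC)
cv2.imwrite("pics/c4.png",np.hstack([a,b]))
E
```

```text
17.25 [ 0.5002366  -0.23882759  0.26700347] [-2.21427432e+00 -2.22736486e+00  1.92782077e-03] x [-5.89459769e-03  9.99982595e-01 -2.51884321e-04] y [ 0.99998153  0.00589422 -0.00148063] z [-1.47911739e-03 -2.60607374e-04 -9.99998872e-01] F [-0.20614344 -0.30433057 -0.05220386] 0.07444487953295668 0.0
cam [ 0.49915369 -0.16411165  0.43370755]
317 128
```

View pics/c4.png

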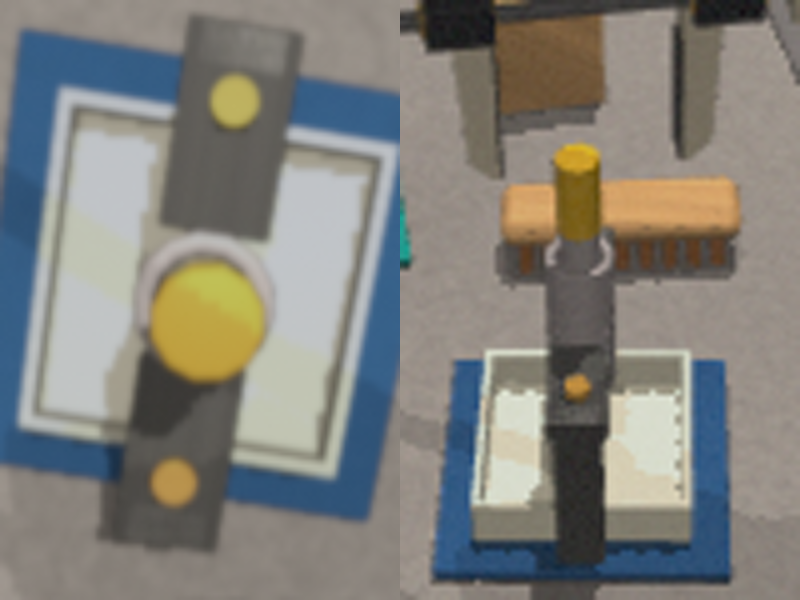

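The drift stands upright on the sleeve axis. The plug is hidden under the bridge, so one oblique look will confirm where it is.

arm_command(deltas=[[[-2,0,0,0,0,0],[-2,0,0,0,0,0],[-2,0,0,0,0,0],[-2,0,0,0,0,0],[-2,0,0,0,0,0],[-2,0,0,0,0,0],[-2,0,0,0,0,0],[0,0,0,0,0,0],[0,0,0,0,0,0]]])

```text
t: 18.1
tool_pos: [0.3607, -0.2357, 0.268]
orientation: [2.212, 2.229, 0.001]
force: [0.4, -0.5, -0.4]
opening: 0.0742
gripper_force: 0.0
```

```bash
python3 w.py w5; python3 - <<'E'
from h import *
I=cv2.imread("pics/w5.png");m=np.load("pics/w5.npy",allow_pickle=True).item()
h=cv2.cvtColor(I,cv2.COLOR_BGR2HSV)
k=cv2.inRange(h,(0,140,50),(7,255,255))|cv2.inRange(h,(173,140,50),(180,255,255))
n,_,st,c=cv2.connectedComponentsWithStats(k)
for s,p in zip(st[1:],c[1:]):
    if s[4]>8:print(s,p,plane(m,*p,.021))
E
```

```text
18.1 [ 0.3607387  -0.23565776  0.26795006] [2.21249846e+00 2.22943023e+00 6.28597039e-04] x [-7.62343421e-03  9.99970925e-01 -1.80752019e-04] y [9.99970664e-01 7.62356657e-03 7.43287426e-04] z [ 7.44643790e-04 -1.75080314e-04 -9.99999707e-01] F [ 0.35232087 -0.48844323 -0.42264269] 0.07417159577309577 0.0
cam [ 0.35916338 -0.16096044  0.43466608]
[411 124   9  10  64] [414.8125 128.0625] [ 0.4959666  -0.17603672  0.021     ]
```

The red plug shows at (415,128), which casts to (0.496, -0.176) on the tray floor, inside the tray. I'm handing in.

```bash
python3 -c "
from plant import ticket;print(ticket.close_job())"
```

```text
the job is handed in; nothing more can be done
None
```

The job is handed in, but no verdict came back: the plug was pushed out and lies in the tray, the drift was pressed on the seat ring at about 16 N for half a second, and it now stands released and upright in the sleeve.

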